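Draw a dropped ring from behind a guard with a hooked rod

ROBOT

A 6-joint arm with a two-finger parallel gripper is mounted at the origin on a cart in front of the work surface, level with it; the furniture and walls round the work are solid. World frame = base frame: x ahead of the robot, y to its left, z up, the work surface at z = 0. Lengths are in m, angles in rad, forces in N, time in s.
With the tool pointing down it reaches from about 0.25 to 0.8 m from the base axis. Payload 8.5 kg.
Tool frame: the origin (TCP) lies midway between the tips of the shut fingers; the grasp point (between the pads) lies env.grip_depth behind it (env.grip_depth is the distance from the TCP to the grasp point, in m); z points along the fingers, y is the direction in which the jaws open and shut (so a half turn about z gives the same grasp; the last joint's range is limited). The gripper opens to 85 mm and grips with 20 to 120 N. Pads are 22 mm wide; open, the fingers measure 114 mm over their backs; the gripper's body (76 mm by 85 mm) begins 54 mm behind the grasp point. The pads swing forward as they close: fully open they stand 13 mm farther back than shut.
Start: joints at [1.123, 0.238, -0.013, 1.319, 0, 1.571], TCP at [0.227, 0.473, 0.231] pointing down, gripper open.
Joint ranges: [-2.66, 2.66], [-1.03, 1.9], [-1.14, 1.46], [-1.82, 2.27], [-1.45, 1.34], [-3.14, 3.14]. Speed limits (rad/s): [2.22, 2.22, 2.79, 3.14, 3.14, 3.14].

INTERFACE

Orientations are given as a rotation vector (axis times angle).
In Python, from workcell import env, snapshot, camera_model, ticket gives the robot as it stands.
- The arm moves only by the tool drive_tool, never from a script. Its argument "targets" is one flat list of numbers, 6 for each row, row after row: the shift along the tool's x, y, z in mm, then the turn, a rotation vector about the tool's x, y, z in degrees. In form: [x, y, z, ax, ay, az, x, y, z, ax, ay, az, ...]. A call has exactly 10 rows; each row shifts and turns the commanded pose from where the row before left it, along the tool's axes as they then stand; what a row does not reach is not made up. A row lasts 1/12 s, in which the tool goes at most 41.7 mm and 7.16 degrees, less where a joint would pass 70% of its speed; a pose out of reach is approached as far as the arm can. A call is refused whole if a number of a shift passes 41.7 or a number of a turn 7.16, either way. A call with a gripper value outside its range is refused whole. "fingers" is the finger opening in mm, from 0 to 85.4, set as the call begins (left out, the last holds). The fingers move at their own pace and stop on an object; "force" is the grip in N (left out, the last holds). Time passes only in rows, so rows that do not move let the fingers close, or fill a call up. It gives the time, the measured TCP pose, the force and the opening at its end, in the units of the state.
- env.get_state(): the state, without advancing time (a new reading comes with each control period).
- snapshot(name): name is "side" or "top" or "wrist"; returns the picture (420x560x3 uint8, blue, green, red); there is no depth.
- camera_model(name): a dict with "K" (3x3 intrinsics, pixels), "extrinsics" (4x4, takes a point from world to camera coordinates). Camera axes: x right, y up, looking along -z (the intrinsics and any distortion apply to the point x, -y, -z); pixel columns grow to the right and rows downward; lengths in m; the calibration is good to about 2 mm. A picture is of the moment at which its call begins: read the wrist's pose just before it. camera_model takes no time and is no camera call; for the wrist camera it gives the pose at the moment of the call.
- ticket.job_done(): hands the job in, once; it reports no verdict.
The state is a dict: "clock": time; "qpos": joint angles; "qd": joint speeds; "effort": joint torques, N m; "ee_pos": TCP position; "ee_rot": TCP orientation; "wrist_force": force on the tool from outside, world axes, zero at the start; "moment": the same for the moment, N m; "grip_width": opening from 0.0 (shut) to 1.0 (fully open).
Only numpy, scipy, OpenCV 4.12 (cv2) and the standard library are available. Lean on these libraries where they do the work, as an engineer would, in place of code of your own. Each camera call takes 0.05 s, during which the arm holds its last target.

TASK

A steel ring has dropped behind the barred guard: pick up the hooked rod, reach in through the window, drop its bent tip into the ring's bore and draw the ring out gently until you feel it come up against the stop bar, then keep it pulled snug (5 to 10 N) for a moment. Leave the ring there and lay the rod flat on the bench, clear of guard and ring. Move the ring only with the rod, never with the fingers, force nothing against the guard or its stop bar, and leave the things beside it alone.

Things in the scene. Friction and masses are not known exactly. Their poses are not given: they have to be found in the camera images.
- hook_rod: Hooked rod, 0.13 kg: wooden handle block 64 long (x) x 24 wide (y) x 42 mm high, brass ferrule, then a dark steel rod, 8 mm thick, at 30 mm height along +x, bent straight down at its end. Origin: centre of the handle's underside, z up. It lies on handle and tip; grip from above across the 24 mm, at 30 mm height. It balances about 35 mm ahead of the origin.
- hook_tip (a point): Lower end of the rod's bent tip (8 mm thick, about 30 mm long to the rod's axis), level with the handle's underside, 215 mm from the handle's centre along the rod's x.
- steel_ring: Loose plain steel ring lying flat on the bench behind the guard, 54 mm outside, bore 32 mm, 18 mm high, about 0.22 kg (mass and friction vary). Origin: centre of its underside. Dragging it takes up to about 4 N.
- guard: Grey sheet-metal guard fixed to the bench. Origin: on the bench at the middle of its front sheet; +x into the guard, y across, z up. Inside x 4 to 113, y -108 to 108 mm; the bench is its floor. Top 92 mm; its roof is bars 24 mm apart that no finger passes. The guard includes the bay in front and its stop bar. Nothing is to press on it with over 13 N.
- window_top (a point): Middle of the underside of the lintel over the guard's window, 80 mm above the bench; the window is open from the bench up to it and from y = -90 to +90 mm.
- bay (a point): Point on the bench in the pick-up bay, 50 mm in front of the guard's origin. The bay is plain bench, open above, between rails 12 mm high at y = +-110 mm (flanges to +-130 mm). Across it lies a dark stop bar, 12 mm thick, top 12.5 mm (end knobs 24 mm) high, firmly clamped with its face anywhere from 60 to 90 mm before the guard's origin: not measured, feel for it; snug is 5 to 10 N over the drag.
- capacitor: Bystander: black upright capacitor, 30 mm across, 42 mm high, origin centre of its underside, beside the guard.
- heatsink_small: Bystander: dark finned heat sink 44 x 36 x 22 mm, origin centre of its underside, beside the guard.
- transformer: Bystander: small mains transformer 53 x 50 x 40 mm, origin centre of its underside, beside the bay.
Not all that is in view belongs to the job. Several things have the shape of the steel_ring; the one meant has the colours described above.

How it is judged:
On the way, in this order (a step that is already met when the one before it is completed fails the run):
1. the ring, drawn by the rod, is out through the window (its centre over 25 mm in front of the sheet) (x of steel_ring in the frame of guard below -0.025 m).
2. in the bay, the rod pulls the ring snug against the stop bar with over 4 N, for 0.2 s (x of steel_ring in the frame of guard below -0.028 m and contact force between steel_ring and guard above 4 N and contact force between hook_rod and steel_ring above 4 N), for 0.2 s.
At the end, for the whole second after the job is handed in: The ring lies flat and still in the bay at the stop bar (centre 28 to 71 mm in front of the sheet, within 83 mm of the middle line); the rod lies still and flat on the bench (handle within 6 mm, tip within 8 mm of it), off the guard, its tip over 60 mm from the ring's centre (x of steel_ring in the frame of guard between -0.071 and -0.028 m and y of steel_ring in the frame of guard between -0.083 and 0.083 m and height (world z) of steel_ring below 0.004 m and angle between steel_ring's own z axis and vertical below 0.1 rad and linear speed of each of steel_ring, hook_rod below 0.01 m/s and height (world z) of hook_rod below 0.006 m and height (world z) of hook_tip below 0.008 m and angle between hook_rod's own z axis and vertical below 0.12 rad and contact force between hook_rod and guard below 0.1 N and horizontal distance between hook_tip and steel_ring above 0.06 m); the robot touches nothing.
It fails at once if anything presses on the guard or its stop bar with over 13 N (contact force between guard and anything else above 13 N).
It fails at once if the fingers or the arm touch the ring (contact force between any of the fingers, the arm and steel_ring above 0.5 N).
It fails at once if the capacitor is moved over 15 mm (distance of capacitor from where it was at the start of the episode above 0.015 m).
It fails at once if the small heat sink is moved over 15 mm (distance of heatsink_small from where it was at the start of the episode above 0.015 m).
It fails at once if the transformer is moved over 15 mm (distance of transformer from where it was at the start of the episode above 0.015 m).
It also fails if it takes over 70 s, if anything falls off the work surface, if the arm or the gripper's body presses on something with over 40 N, if the wrist force passes 120 N, or if a joint passes its speed limit or range.

## Working session

There is one attempt and no reset: what is moved stays moved. The work goes in short steps, Python scripts to look and compute and a tool call to move; the robot and the scene stay as the last step left them, time stands still between calls to the robot, and variables do not carry over. Pictures are saved under pics/ and viewed, and the job is handed in when it is done.

Besides the shell and the picture viewer there is one more tool, called after ">>>" as name(argument=value, ...) on one line, values as JSON. drive_tool: Moves the arm, as the interface text tells. Its arguments: {"type":"object","properties":{"targets":{"type":"array","items":{"type":"number"}},"fingers":{"type":"number"},"force":{"type":"number"}},"required":["targets"]}

```bash
ls -la && mkdir -p pics && python3 - <<'E'
from workcell import env, snapshot, camera_model, ticket
import cv2, numpy as np
s=env.get_state(); print({k:np.round(v,4).tolist() if not isinstance(v,float) else round(v,4) for k,v in s.items()}); print(env.grip_depth)
for n in ["side","top","wrist"]:
    cm=camera_model(n); print(n,np.round(cm["K"],1).tolist(),np.round(cm["extrinsics"],4).tolist(), [k for k in cm])
    im=snapshot(n); cv2.imwrite(f"pics/{n}0.png",im)
E
```

```text
total 12
drwxr-xr-x  3 agent agent 4096 Dec  5 17:51 .
drwxr-xr-x 23 root  root  4096 Dec  5 17:51 ..
drwxr-xr-x  2 agent agent 4096 Dec  5 17:51 pics
{'clock': 0.0, 'qpos': [1.123, 0.2388, -0.0143, 1.3192, 0.0001, 1.5708], 'qd': [0.0022, -0.0007, -0.0015, 0.0, -0.0012, 0.0001], 'effort': [-0.0006, -53.8769, 34.6438, 0.0184, -0.0001, -0.0], 'ee_pos': [0.2271, 0.4729, 0.2307], 'ee_rot': [-0.6975, -3.0628, 0.0022], 'wrist_force': [0.0317, -0.319, -0.2451], 'moment': [0.0068, 0.0267, -0.0047], 'grip_width': 1.0009}
0.0187
side [[486.9, 0.0, 285.6], [0.0, 486.9, 199.9], [0.0, 0.0, 1.0]] [[-0.3796, -0.9251, -0.0112, 0.1915], [0.7857, -0.3288, 0.524, -0.5593], [-0.4884, 0.1902, 0.8516, -0.6609], [0.0, 0.0, 0.0, 1.0]] ['K', 'extrinsics']
top [[390.2, 0.0, 280.9], [0.0, 390.2, 213.6], [0.0, 0.0, 1.0]] [[0.0188, -0.9998, 0.0064, -0.0491], [0.9991, 0.0191, 0.0391, -0.6083], [-0.0392, 0.0057, 0.9992, -0.9891], [0.0, 0.0, 0.0, 1.0]] ['K', 'extrinsics']
wrist [[328.6, 0.0, 278.8], [0.0, 328.6, 212.5], [0.0, 0.0, 1.0]] [[0.4334, 0.9012, -0.0003, -0.5253], [-0.8524, 0.4098, -0.3248, 0.0421], [-0.2926, 0.141, 0.9458, -0.38], [0.0, 0.0, 0.0, 1.0]] ['K', 'extrinsics']
```

View pics/top0.png

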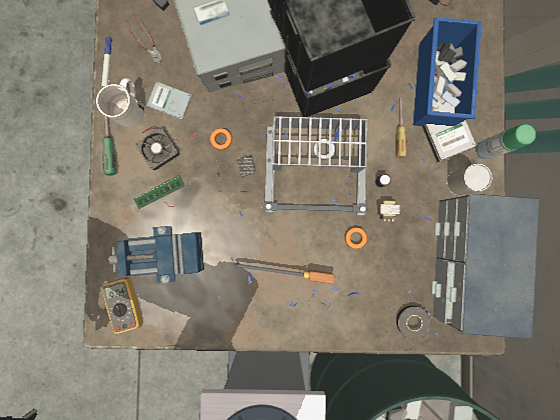

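View pics/side0.png

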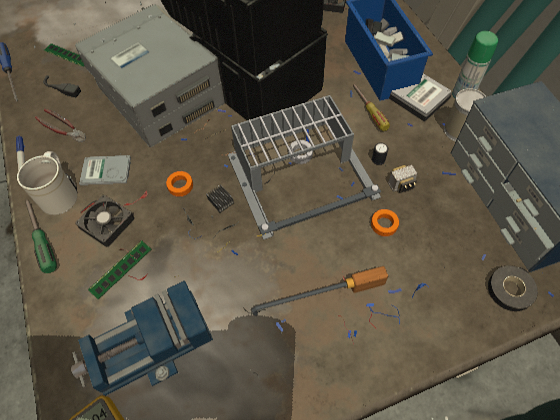

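View pics/wrist0.png

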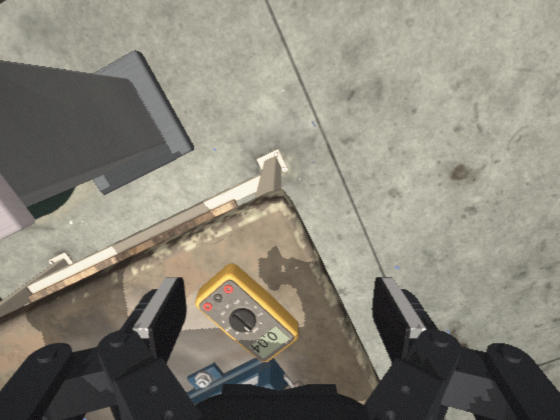

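The top view shows the guard at about px (320,140) with the pale ring inside at (324,149). The stop bar is at row ~208, the rod handle at (320,277) and its tip near (235,262). The orange rings are decoys. Next I'll zoom in and measure.

```bash
cat > h.py <<'E'
from workcell import env, snapshot, camera_model, ticket
import cv2, numpy as np
from scipy.spatial.transform import Rotation as R
def proj(cm,P):
    P=np.atleast_2d(P); c=(cm["extrinsics"][:3,:3]@P.T).T+cm["extrinsics"][:3,3]
    q=np.c_[c[:,0],-c[:,1],-c[:,2]]; u=(np.array(cm["K"])@q.T).T
    return u[:,:2]/u[:,2:]
def ray(cm,uv):
    E=np.array(cm["extrinsics"]); K=np.array(cm["K"])
    d=np.linalg.inv(K)@np.array([uv[0],uv[1],1.0]); d=np.array([d[0],-d[1],-d[2]])
    return -E[:3,:3].T@E[:3,3], E[:3,:3].T@d
def onplane(cm,uv,z):
    o,d=ray(cm,uv); return o+d*(z-o[2])/d[2]
def tri(obs):
    A=np.zeros((3,3));b=np.zeros(3)
    for cm,uv in obs:
        o,d=ray(cm,uv); d=d/np.linalg.norm(d); M=np.eye(3)-np.outer(d,d); A+=M;b+=M@o
    p=np.linalg.solve(A,b); r=[np.linalg.norm(np.cross(p-ray(cm,uv)[0],ray(cm,uv)[1]/np.linalg.norm(ray(cm,uv)[1]))) for cm,uv in obs]
    return p,r
E
python3 - <<'E'
import cv2
t=cv2.imread('pics/top0.png'); s=cv2.imread('pics/side0.png')
cv2.imwrite('pics/topz.png',cv2.resize(t[100:290,220:420],(800,760),interpolation=cv2.INTER_CUBIC)[:600])
cv2.imwrite('pics/topz2.png',cv2.resize(t[190:300,220:360],(764,600),interpolation=cv2.INTER_CUBIC))
cv2.imwrite('pics/sidez.png',cv2.resize(s[85:245,220:420],(750,600),interpolation=cv2.INTER_CUBIC))
cv2.imwrite('pics/sidez2.png',cv2.resize(s[250:330,240:400],(800,400),interpolation=cv2.INTER_CUBIC))
E
```

```text
(no output)
```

View pics/topz.png

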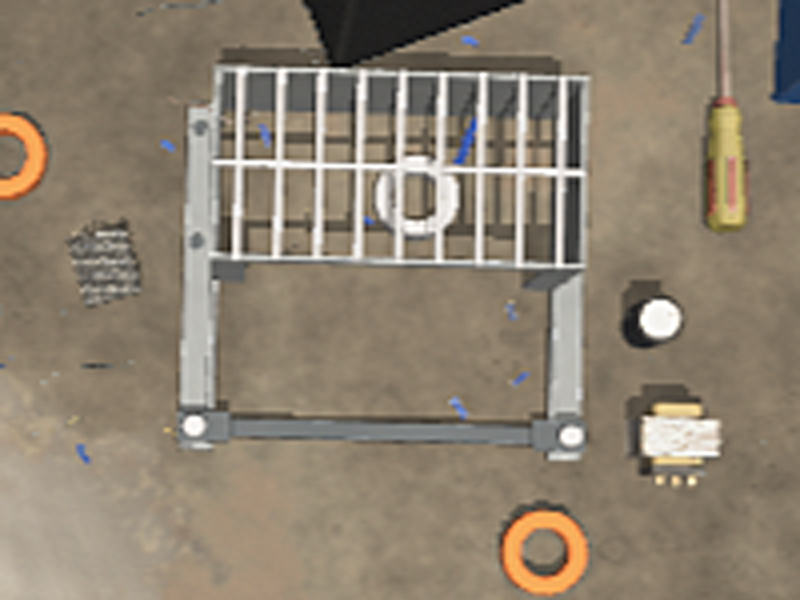

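View pics/topz2.png

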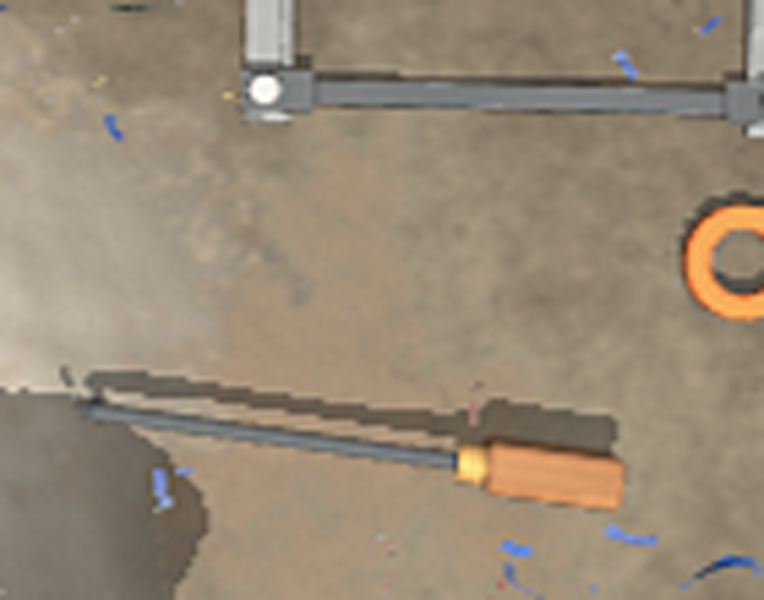

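View pics/sidez.png

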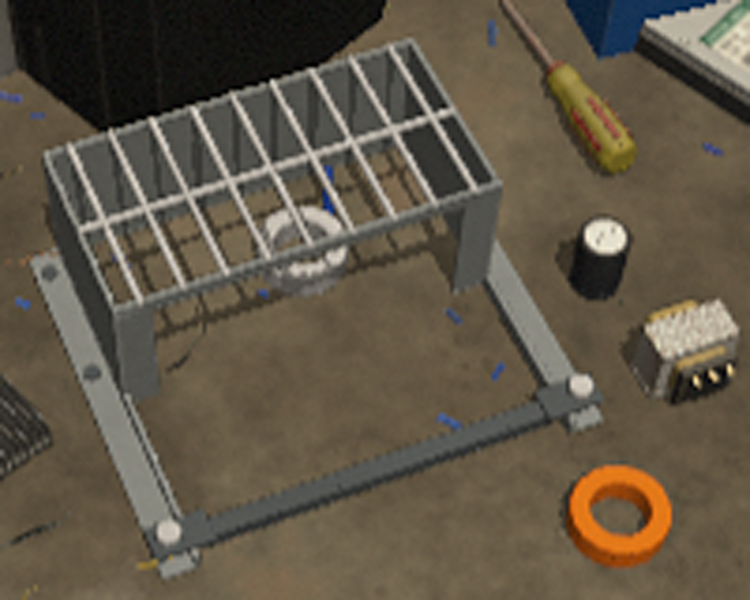

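View pics/sidez2.png

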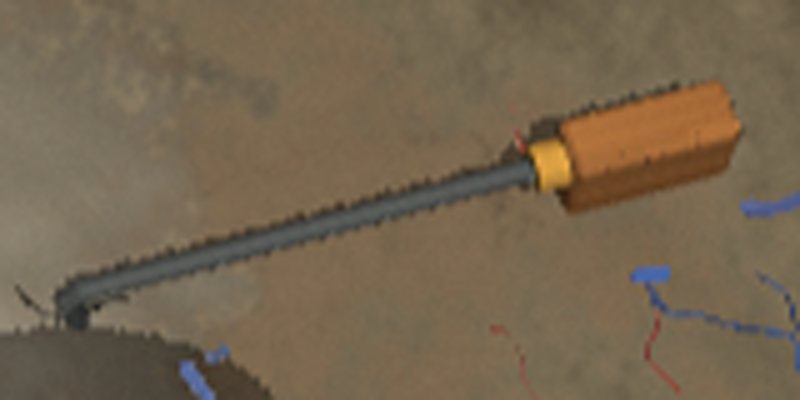

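```bash
python3 - <<'E'
from h import *
np.set_printoptions(precision=4,suppress=True)
ct,cs=camera_model("top"),camera_model("side")
T=lambda u,v:(220+(u+.5)/4-.5,100+(v+.5)/4-.5)
S=lambda u,v:(220+(u+.5)/3.75-.5,85+(v+.5)/3.75-.5)
for n,a,b in [("BL",(217,66),(45,155)),("BR",(590,76),(412,40)),("FR",(585,270),(500,188)),("FL",(209,262),(112,312)),("knobL",(195,425),(168,530)),("knobR",(571,436),(580,384)),("cap",(660,319),(606,235))]:
    print(n,*tri([(ct,T(*a)),(cs,S(*b))]), onplane(ct,T(*a),.092)[:2],onplane(cs,S(*b),.092)[:2])
print("rails outer L", onplane(ct,T(190,108),.002),onplane(ct,T(181,445),.002))
print("rails R", onplane(ct,T(582,455),.002), "inner L bottom",onplane(ct,T(213,400),.012), "inner R",onplane(ct,T(550,410),.012))
for p in [(230,420),(530,428),(230,438),(530,446)]: print("bar",onplane(ct,T(*p),.0125))
# ring
t=cv2.imread('pics/top0.png'); s=cv2.imread('pics/side0.png')
for u,v in [(417,153),(417,237),(375,197),(460,197),(417,195)]: print("ring top",onplane(ct,T(u,v),.018))
# handle mask
for im,cm,n in [(t,ct,'top'),(s,cs,'side')]:
    hsv=cv2.cvtColor(im,cv2.COLOR_BGR2HSV)
    m=cv2.inRange(hsv,(5,120,90),(20,255,255)); 
    nl,l,st,c=cv2.connectedComponentsWithStats(m)
    for i in range(1,nl):
        if st[i,4]>60: print(n,st[i].tolist(),c[i], t[int(c[i][1]),int(c[i][0])] if n=='top' else '')
E
```

```text
BL [ 0.8388 -0.0172  0.0885] [np.float64(0.0013394820647216067), np.float64(0.0013394820647216112)] [ 0.8382 -0.016 ] [ 0.8352 -0.0178]
BR [ 0.8382 -0.2396  0.0874] [np.float64(6.258823733231677e-05), np.float64(6.258823733228687e-05)] [ 0.8368 -0.2386] [ 0.8343 -0.2374]
FR [ 0.7211 -0.2374  0.0884] [np.float64(0.0003181196340248328), np.float64(0.00031811963402474585)] [ 0.7203 -0.2369] [ 0.7186 -0.2354]
FL [ 0.7197 -0.0142  0.0967] [np.float64(0.0005559034380522403), np.float64(0.0005559034380522699)] [ 0.7207 -0.0136] [ 0.7228 -0.0155]
knobL [ 0.6274 -0.0059  0.0264] [np.float64(0.000449232019247273), np.float64(0.00044923201924727314)] [ 0.6237 -0.0072] [0.5927 0.0036]
knobR [ 0.6249 -0.244   0.0273] [np.float64(0.0005572764713546606), np.float64(0.000557276471354693)] [ 0.6215 -0.2296] [ 0.5908 -0.2162]
cap [ 0.6977 -0.2951  0.0461] [np.float64(0.0009809292604407635), np.float64(0.0009809292604407757)] [ 0.692  -0.2817] [ 0.6686 -0.2726]
rails outer L [0.8364 0.0026 0.002 ] [0.6158 0.004  0.002 ]
rails R [ 0.6143 -0.2562  0.002 ] inner L bottom [ 0.6447 -0.0163  0.012 ] inner R [ 0.6424 -0.2331  0.012 ]
bar [ 0.632  -0.0275  0.0125]
bar [ 0.6306 -0.2202  0.0125]
bar [ 0.6205 -0.0277  0.0125]
bar [ 0.619  -0.2204  0.0125]
ring top [ 0.8059 -0.1444  0.018 ]
ring top [ 0.7516 -0.1452  0.018 ]
ring top [ 0.7769 -0.1178  0.018 ]
ring top [ 0.778  -0.1724  0.018 ]
ring top [ 0.7787 -0.1448  0.018 ]
top [210, 128, 22, 22, 284] [220.5   138.507] [ 93 111 123]
top [345, 227, 22, 22, 264] [355.7235 237.6515] [108 130 143]
top [303, 270, 32, 13, 268] [319.4776 276.4328] [106 157 221]
top [102, 277, 40, 54, 386] [130.4352 299.9922] [ 63 116 149]
side [166, 171, 27, 26, 495] [179.3374 183.3838] 
side [372, 209, 27, 28, 522] [384.7375 222.3027] 
side [343, 266, 45, 27, 719] [367.1766 278.9597] 
side [70, 395, 50, 25, 147] [ 98.0136 407.3605]
```

```bash
python3 - <<'E'
from h import *
np.set_printoptions(precision=4,suppress=True)
ct,cs=camera_model("top"),camera_model("side")
S=lambda u,v:(220+(u+.5)/3.75-.5,85+(v+.5)/3.75-.5)
for p in [(305,238),(262,238),(347,240),(305,205),(305,272)]: print("ring side",onplane(cs,S(*p),.018))
t=cv2.imread('pics/top0.png'); s=cv2.imread('pics/side0.png')
hsv=cv2.cvtColor(t,cv2.COLOR_BGR2HSV)
m=cv2.inRange(hsv,(5,120,90),(20,255,255)); m[:255]=0; m[:,:295]=0; m[295:]=0
# handle only: saturation/hue separate ferrule
ys,xs=np.nonzero(m); 
print("mask x range",xs.min(),xs.max())
for x in range(300,337,3): print(x,hsv[276,x],t[276,x])
r=cv2.minAreaRect(np.c_[xs,ys].astype(np.float32)); print(r)
bx=cv2.boxPoints(r); W=np.array([onplane(ct,b,.042) for b in bx]); print(W[:,:2], [np.linalg.norm(W[i]-W[(i+1)%4]) for i in range(4)])
B=(220+(84.5)/5.457-.5,190+(406.5)/5.4545-.5)
bend=onplane(ct,B,.030); print("bend top",bend)
# side bend: sidez2 scale 5 origin 240,250
bs=(240+(68.5)/5-.5,250+(300)/5-.5); print("bend side",onplane(cs,bs,.030)); print(tri([(ct,B),(cs,bs)]))
ts=(240+(76.5)/5-.5,250+(325)/5-.5); print("tip side",onplane(cs,ts,.0))
print('bench edge',onplane(ct,(300,350),0))
print('orange',onplane(ct,(355.7,237.7),0.018))
cw=camera_model("wrist");E=np.array(cw["extrinsics"]);c=-E[:3,:3].T@E[:3,3]
st=env.get_state();Rt=R.from_rotvec(st["ee_rot"]).as_matrix();print("cam in tool",Rt.T@(c-st["ee_pos"]), Rt.T@E[:3,:3].T, Rt)
E
```

```text
ring side [ 0.7803 -0.1494  0.018 ]
ring side [ 0.7899 -0.1265  0.018 ]
ring side [ 0.7695 -0.1712  0.018 ]
ring side [ 0.8025 -0.159   0.018 ]
ring side [ 0.7579 -0.1398  0.018 ]
mask x range 303 334
300 [ 16  73 165] [118 143 165]
303 [ 15  92 141] [ 90 115 141]
306 [ 23 123 247] [128 220 247]
309 [ 15 139 211] [ 96 152 211]
312 [ 14 130 227] [111 165 227]
315 [ 14 132 224] [108 161 224]
318 [ 13 133 221] [106 157 221]
321 [ 13 132 218] [105 154 218]
324 [ 13 135 217] [102 152 217]
327 [ 13 135 216] [102 151 216]
330 [ 13 134 217] [103 152 217]
333 [ 13 141 214] [ 96 147 214]
336 [ 20  57 161] [125 149 161]
((318.5599670410156, 276.0799865722656), (30.547012329101562, 10.18233871459961), 8.13010311126709)
[[ 0.4472 -0.0944]
 [ 0.4721 -0.0976]
 [ 0.4628 -0.1727]
 [ 0.438  -0.1694]] [np.float64(0.02507807485066915), np.float64(0.07565533924024218), np.float64(0.025080096197945732), np.float64(0.07557754305513074)]
bend top [0.4799 0.0752 0.03  ]
bend side [0.4773 0.0723 0.03  ]
(array([0.479 , 0.0738, 0.027 ]), [np.float64(0.0018081458523896087), np.float64(0.0018081458523896378)])
tip side [0.4778 0.0711 0.    ]
bench edge [ 0.2608 -0.0932  0.    ]
orange [ 0.5511 -0.2292  0.018 ]
cam in tool [ 0.0834  0.0006 -0.1422] [[-0.0004  0.9458  0.3247]
 [ 1.      0.0007 -0.0008]
 [-0.001   0.3247 -0.9458]] [[-0.9014  0.433  -0.0005]
 [ 0.433   0.9014 -0.001 ]
 [-0.     -0.0011 -1.    ]]
```

The handle rear-to-tip length comes out at 246.5 mm against an expected 247, and the guard is 117 mm deep. The ring is at about (0.779,-0.146), with the bar face near x 0.631. Now I'll turn the tool to line up with the rod.

>>> drive_tool(targets=[0,0,0,0,0,7.1,0,0,0,0,0,7.1,0,0,0,0,0,7.1,0,0,0,0,0,7.1,0,0,0,0,0,7.1,0,0,0,0,0,7.1,0,0,0,0,0,7.1,0,0,0,0,0,7.1,0,0,0,0,0,7.1,0,0,0,0,0,7.1], fingers=60, force=80)

```text
clock: 0.98
ee_pos: [0.2272, 0.473, 0.231]
ee_rot: [2.353, 2.081, -0.001]
wrist_force: [0.4, -0.1, 0.0]
grip_width: 0.7
```

>>> drive_tool(targets=[-35,18.5,0,0,0,0,-35,18.5,0,0,0,0,-35,18.5,0,0,0,0,-35,18.5,0,0,0,0,-35,18.5,0,0,0,0,-35,18.5,0,0,0,0,-35,18.5,0,0,0,0,-35,18.5,0,0,0,0,-35,18.5,5,0,0,0,-35,18.5,5,0,0,0])

```text
clock: 1.82
ee_pos: [0.3707, 0.1023, 0.2214]
ee_rot: [2.346, 2.089, 0.001]
wrist_force: [1.9, 0.7, 0.5]
grip_width: 0.702
```

>>> drive_tool(targets=[-35,18.5,10,0,0,0,-35,18.5,10,0,0,0,-35,18.5,10,0,0,0,-35,18.5,10,0,0,0,-35,18.5,10,0,0,0,-30,15,10,0,0,0,-10,5,10,0,0,0,0,0,5,0,0,0,0,0,0,0,0,0,0,0,0,0,0,0])

```text
clock: 2.65
ee_pos: [0.4565, -0.1215, 0.1461]
ee_rot: [-2.345, -2.088, 0.001]
wrist_force: [0.2, 0.2, 0.6]
grip_width: 0.704
```

```bash
python3 - <<'E'
from h import *
np.set_printoptions(precision=4,suppress=True)
st=env.get_state(); cw=camera_model("wrist"); im=snapshot("wrist"); cv2.imwrite('pics/w1.png',im)
print(st["ee_pos"],st["ee_rot"],st["wrist_force"],st["qpos"])
E=np.array(cw["extrinsics"]); np.savez('pics/w1.npz',E=E,K=cw["K"])
Rt=R.from_rotvec(st["ee_rot"]).as_matrix(); print(Rt)
# predicted
print("pred handle centre",proj(cw,[0.4541,-0.1392,0.042]),"tip bend",proj(cw,[0.479,0.0743,0.034]),'grasp',proj(cw,[0.4558,-0.1243,0.042]))
E
```

```text
[ 0.4565 -0.1215  0.1461] [-2.3453 -2.0883  0.001 ] [0.2017 0.2393 0.5946] [-0.2603  0.1967 -0.2941  1.0814  0.0002  1.4263]
[[ 0.1155  0.9933 -0.0013]
 [ 0.9933 -0.1155  0.0006]
 [ 0.0004 -0.0014 -1.    ]]
pred handle centre [[277.8547 233.2236]] tip bend [[277.5296 -92.072 ]] grasp [[277.7876 215.7503]]
```

View pics/w1.png

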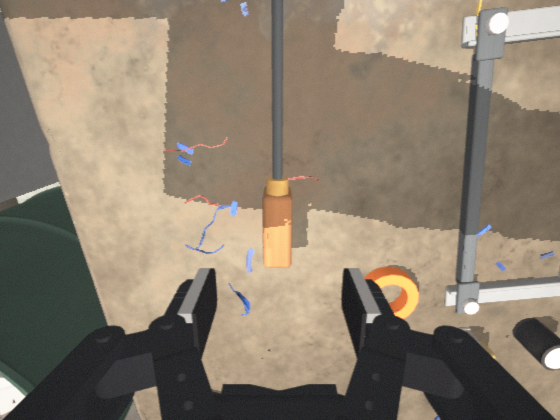

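```bash
python3 - <<'E'
from h import *
np.set_printoptions(precision=4,suppress=True)
d=np.load('pics/w1.npz'); cw={"K":d["K"],"extrinsics":d["E"]}
im=cv2.imread('pics/w1.png'); hsv=cv2.cvtColor(im,cv2.COLOR_BGR2HSV)
m=cv2.inRange(hsv,(4,110,40),(20,255,255)); m[:,:255]=0;m[:,300:]=0;m[:170]=0;m[290:]=0
ys,xs=np.nonzero(m); print(ys.min(),ys.max())
for y in (200,225,245,262): r=xs[ys==y]; print(y,r.min(),r.max(), onplane(cw,((r.min()+r.max())/2,y),.042)[:2], (r.max()-r.min()+1))
print('rear',onplane(cw,(277.8,ys.max()+.5),.042),'pred',proj(cw,[0.4504,-0.171,0.042]))
for y in (20,90,160):
    row=im[y,255:300].sum(1).astype(int); k=np.nonzero(row<250)[0]+255; print(y,k.min(),k.max(),onplane(cw,((k.min()+k.max())/2,y),.03)[:2])
E
```

```text
177 267
200 263 291 [ 0.4567 -0.1113] 29
225 263 291 [ 0.4543 -0.132 ] 29
245 263 291 [ 0.4522 -0.1495] 29
262 264 290 [ 0.4504 -0.1649] 27
rear [ 0.4504 -0.1701  0.042 ] pred [[277.9052 268.4761]]Traceback (most recent call last):
  File "<stdin>", line 10, in <module>
    return umr_minimum(a, axis, None, out, keepdims, initial, where)
ValueError: zero-size array to reduction operation minimum which has no identity
```

The wrist view puts the handle centred at column 277.5 with its rear edge at row 267. That agrees with the fixed-camera estimate to 1 mm. Descending to grip.

>>> drive_tool(targets=[-2,-1,14,0,0,0,0,0,16,0,0,0,0,0,16,0,0,0,0,0,16,0,0,0,0,0,16,0,0,0,0,0,16,0,0,0,0,0,16,0,0,0,0,0,12,0,0,0,0,0,8,0,0,0,0,0,4,0,0,0])

```text
clock: 3.53
ee_pos: [0.4559, -0.1233, 0.0121]
ee_rot: [-2.345, -2.09, 0.0]
wrist_force: [-0.9, -0.7, 1.0]
grip_width: 0.701
```

>>> drive_tool(targets=[0,0,0,0,0,0,0,0,0,0,0,0,0,0,0,0,0,0,0,0,0,0,0,0,0,0,0,0,0,0,0,0,0,0,0,0,0,0,0,0,0,0,0,0,0,0,0,0,0,0,0,0,0,0,0,0,0,0,0,0], fingers=10, force=100)

```text
clock: 4.37
ee_pos: [0.4567, -0.1243, 0.0134]
ee_rot: [2.346, 2.088, 0.002]
wrist_force: [-0.7, 2.2, 5.4]
grip_width: 0.264
```

>>> drive_tool(targets=[0,0,-4,0,0,0,0,0,-8,0,0,0,0,0,-10,0,0,0,0,0,-10,0,0,0,0,0,-10,0,0,0,0,0,-10,0,0,0,0,0,-8,0,0,0,0,0,0,0,0,0,0,0,0,0,0,0,0,0,0,0,0,0])

```text
clock: 5.2
ee_pos: [0.4558, -0.1243, 0.0721]
ee_rot: [-2.347, -2.089, 0.0]
wrist_force: [-0.5, -0.2, -1.8]
grip_width: 0.264
```

```bash
python3 - <<'E'
from h import *
np.set_printoptions(precision=4,suppress=True)
st=env.get_state(); cw=camera_model("wrist"); im=snapshot("wrist"); cv2.imwrite('pics/w2.png',im)
s=snapshot("side"); cv2.imwrite('pics/s2.png',s)
cv2.imwrite('pics/ws2.png',np.hstack([cv2.resize(im,(400,300)),cv2.resize(s[200:380,200:440],(400,300))]))
print(st["ee_pos"],st["ee_rot"],st["wrist_force"],st["moment"],st["qpos"],st["clock"])
Rt=R.from_rotvec(st["ee_rot"]).as_matrix(); print(Rt)
np.savez('pics/w2.npz',E=cw["extrinsics"],K=cw["K"],p=st["ee_pos"],R=Rt)
# predicted tip end: grasp + 0.2 x_t
g=np.array(st["ee_pos"])-Rt[:,2]*env.grip_depth
print("pred bend",proj(cw,g+Rt[:,0]*.2), proj(camera_model("side"),g+Rt[:,0]*.2),proj(camera_model("top"),g+Rt[:,0]*.2))
E
```

```text
[ 0.4558 -0.1243  0.0721] [-2.3466 -2.0885  0.0005] [-0.5178 -0.1659 -1.8271] [-0.0161  0.0547 -0.0251] [-0.2662  0.2635 -0.4176  0.89   -0.0001  1.4208] 5.2
[[ 0.116   0.9933 -0.0003]
 [ 0.9933 -0.116  -0.0001]
 [-0.0001 -0.0003 -1.    ]]
pred bend [[ 276.6796 -407.0996]] [[249.1569 296.7516]] [[232.4567 266.7111]]
```

View pics/ws2.png

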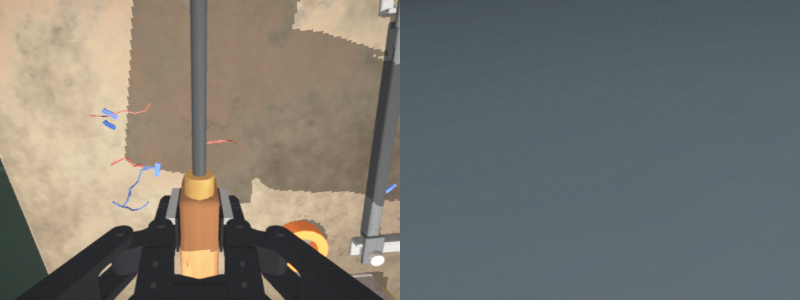

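The rod lifted level with 1.8 N of weight and its axis is along the tool's x. Now I'll swing it to point into the guard.

>>> drive_tool(targets=[0,0,0,0,0,4,0,0,0,0,0,7,0,0,0,0,0,7,0,0,0,0,0,7,0,0,0,0,0,7,0,0,0,0,0,7,0,0,0,0,0,7,0,0,0,0,0,7,0,0,0,0,0,7,0,0,0,0,0,7])

```text
clock: 6.13
ee_pos: [0.4557, -0.1242, 0.0717]
ee_rot: [-3.111, -0.437, 0.002]
wrist_force: [-0.6, -0.9, -1.6]
grip_width: 0.261
```

>>> drive_tool(targets=[0,0,0,0,0,7,0,0,0,0,0,5,0,0,0,0,0,3,0,0,0,0,0,1.6,0,5,7,0,0,0,0,6,8,0,0,0,0,6,8,0,0,0,0,6,7,0,0,0,0,0,3,0,0,0,0,0,0,0,0,0])

```text
clock: 6.97
ee_pos: [0.4551, -0.1476, 0.0381]
ee_rot: [-3.141, 0.008, 0.003]
wrist_force: [0.4, 0.1, -0.9]
grip_width: 0.266
```

```bash
python3 - <<'E'
from h import *
np.set_printoptions(precision=4,suppress=True)
st=env.get_state(); im=snapshot("top"); cv2.imwrite('pics/t3.png',im)
cv2.imwrite('pics/t3z.png',cv2.resize(im[100:250,240:400],(800,750),interpolation=cv2.INTER_CUBIC)[:600])
s=snapshot("side"); cv2.imwrite('pics/s3.png',s)
print(st["ee_pos"],st["ee_rot"],st["wrist_force"],st["qpos"],st["clock"])
Rt=R.from_rotvec(st["ee_rot"]).as_matrix(); print(Rt)
g=np.array(st["ee_pos"])-Rt[:,2]*.0166
print("pred bend",g+Rt[:,0]*.2007, proj(camera_model("side"),g+Rt[:,0]*.2007),proj(camera_model("top"),g+Rt[:,0]*.2007))
E
```

```text
[ 0.4551 -0.1476  0.0381] [-3.1409  0.0083  0.0033] [ 0.3618  0.1389 -0.9317] [-0.3137  0.3127 -0.4514  0.8089 -0.      2.8332] 6.9667
[[ 1.     -0.0053 -0.0021]
 [-0.0053 -1.      0.0007]
 [-0.0021 -0.0007 -1.    ]]
pred bend [ 0.6558 -0.1487  0.0542] [[325.7599 183.0983]] [[326.4532 194.8721]]
```

View pics/t3z.png

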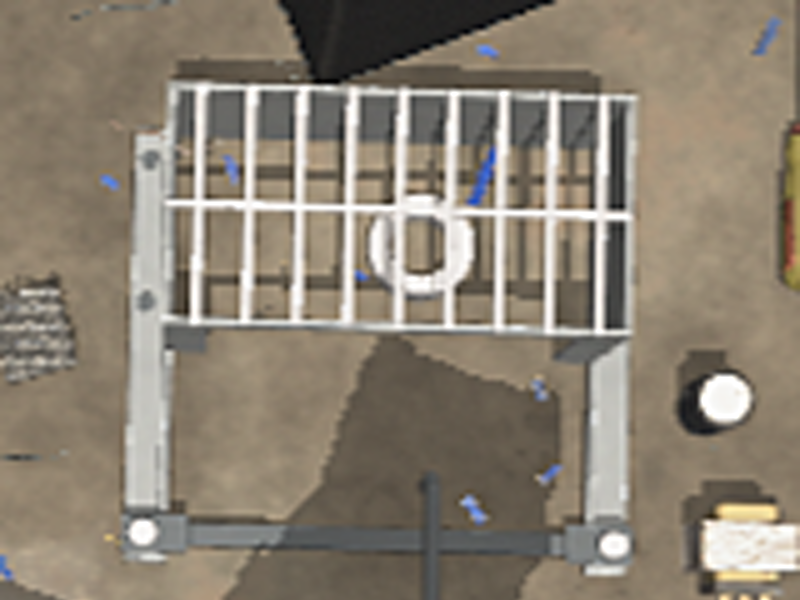

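View pics/s3.png

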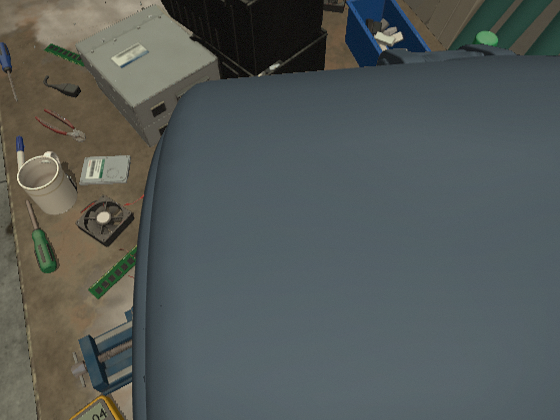

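The top view shows the rod tip at px (325.8,195.2), within 1 px of prediction, and the ring at (324,149). I need about 123 mm along the tool's x with the tip held above the ring, and the rod clears the lintel.

>>> drive_tool(targets=[6,0,-2,0,0,0,12,0,-1,0,0,0,14,-0.5,0,0,0,0,14,-0.5,0,0,0,0,14,-0.5,0,0,0,0,14,0,0,0,0,0,14,0,0,0,0,0,14,0,0,0,0,0,12,0,0,0,0,0,9,0,0,0,0,0])

```text
clock: 7.9
ee_pos: [0.5808, -0.1461, 0.0428]
ee_rot: [3.141, -0.006, 0.002]
wrist_force: [0.2, 0.8, -0.9]
grip_width: 0.264
```

```bash
python3 - <<'E'
from h import *
np.set_printoptions(precision=4,suppress=True)
im=snapshot("top"); st=env.get_state(); cv2.imwrite('pics/t4.png',im)
cv2.imwrite('pics/t4z.png',cv2.resize(im[120:220,270:380],(660,600),interpolation=cv2.INTER_CUBIC))
print(st["ee_pos"],st["ee_rot"],st["wrist_force"],st["qpos"],st["clock"])
Rt=R.from_rotvec(st["ee_rot"]).as_matrix(); print(Rt)
g=np.array(st["ee_pos"])-Rt[:,2]*.0166
p=g+Rt[:,0]*.2007
print("pred bend",p,proj(camera_model("top"),p),'ring',onplane(camera_model("top"),(324.,149.),.018))
E
```

```text
[ 0.5822 -0.1463  0.0428] [ 3.1411 -0.0058  0.0043] [ 2.8145 -0.7871 -0.8574] [-0.2462  0.4809 -0.1519  0.9352  0.0002  2.899 ] 7.95
[[ 1.     -0.0037  0.0027]
 [-0.0037 -1.     -0.0005]
 [ 0.0028  0.0005 -1.    ]]
pred bend [ 0.7828 -0.147   0.06  ] [[326.7835 143.2183]] ring [ 0.7771 -0.1451  0.018 ]
```

View pics/t4z.png

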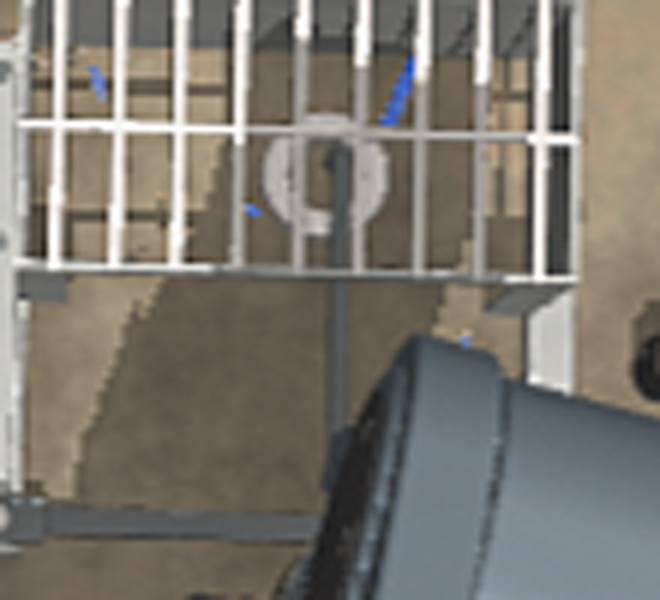

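The tip shows inside the bore area (crop (338,150), ring centre (325,175)) while the arm is still settling from an overshoot. I'll let it settle, then lower the tip.

>>> drive_tool(targets=[0,0,0,0,0,0,0,0,0,0,0,0,0,0,0,0,0,0,0,0,0,0,0,0,0,0,2,0,0,0,0,0,3,0,0,0,0,0,3,0,0,0,0,0,3,0,0,0,0,0,1,0,0,0,0,0,0,0,0,0])

```text
clock: 8.78
ee_pos: [0.5786, -0.1464, 0.0298]
ee_rot: [-3.141, 0.007, 0.001]
wrist_force: [-0.6, -0.7, -0.6]
grip_width: 0.265
```

```bash
python3 - <<'E'
from h import *
np.set_printoptions(precision=4,suppress=True)
im=snapshot("top"); st=env.get_state(); cv2.imwrite('pics/t5.png',im)
cv2.imwrite('pics/t5z.png',cv2.resize(im[130:200,290:360],(600,600),interpolation=cv2.INTER_CUBIC))
print(st["ee_pos"],st["ee_rot"],st["wrist_force"],st["moment"],st["clock"])
Rt=R.from_rotvec(st["ee_rot"]).as_matrix(); print(Rt)
g=np.array(st["ee_pos"])-Rt[:,2]*.0166
p=g+Rt[:,0]*.2007
print("pred bend",p,proj(camera_model("top"),p),proj(camera_model("top"),p-[0,0,.03]))
E
```

```text
[ 0.5788 -0.1464  0.0301] [-3.1415  0.0071  0.0008] [ 0.1073 -0.5717 -1.5825] [-0.0061  0.0164 -0.0327] 8.8333
[[ 1.     -0.0045 -0.0005]
 [-0.0045 -1.      0.    ]
 [-0.0005 -0.     -1.    ]]
pred bend [ 0.7795 -0.1473  0.0466] [[326.2046 145.7293]] [[324.7768 148.2119]]
```

View pics/t5z.png

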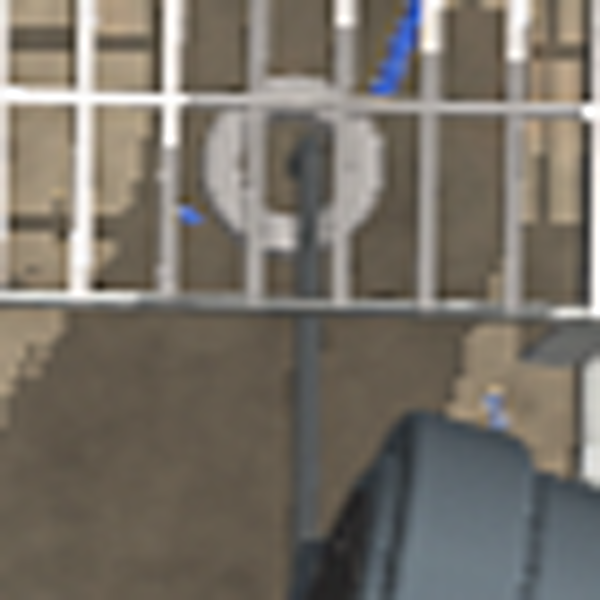

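The tip's lower end at crop (298,165) sits on the ring centre at (295,163). Lowering it into the bore.

>>> drive_tool(targets=[0,0,1,0,0,0,0,0,2,0,0,0,0,0,2,0,0,0,0,0,2,0,0,0,0,0,2,0,0,0,0,0,2,0,0,0,0,0,1,0,0,0,0,0,0.5,0,0,0,0,0,0,0,0,0,0,0,0,0,0,0])

```text
clock: 9.67
ee_pos: [0.579, -0.1464, 0.0178]
ee_rot: [3.142, -0.007, -0.0]
wrist_force: [-0.5, -0.2, -1.2]
grip_width: 0.263
```

The tip is in the bore at about 4 mm above the bench, with no vertical contact. Start drawing.

>>> drive_tool(targets=[-2,0,0,0,0,0,-3,0,0,0,0,0,-4,0,0,0,0,0,-5,0,0,0,0,0,-5,0,0,0,0,0,-5,0,0,0,0,0,-5,0,0,0,0,0,-5,0,0,0,0,0,-5,0,0,0,0,0,-5,0,0,0,0,0])

```text
clock: 10.5
ee_pos: [0.5345, -0.1462, 0.0179]
ee_rot: [3.141, -0.007, 0.0]
wrist_force: [0.9, 0.6, -1.1]
grip_width: 0.263
```

```bash
python3 - <<'E'
from h import *
np.set_printoptions(precision=4,suppress=True)
st=env.get_state(); im=snapshot("top"); s2=env.get_state(); cv2.imwrite('pics/t6.png',im)
cv2.imwrite('pics/t6z.png',cv2.resize(im[130:230,270:380],(660,600),interpolation=cv2.INTER_CUBIC))
for s in (st,s2): print(s["ee_pos"],s["ee_rot"],s["wrist_force"],s["moment"],s["clock"])
E
```

```text
[ 0.5345 -0.1462  0.0179] [ 3.1415 -0.0071  0.0001] [ 0.8789  0.6373 -1.0628] [ 0.0082 -0.1197 -0.0334] 10.5
[ 0.5333 -0.1461  0.0178] [-3.1415  0.0072  0.0017] [-1.5409  0.3651 -1.4848] [ 0.0628 -0.0011  0.0397] 10.55
```

View pics/t6z.png

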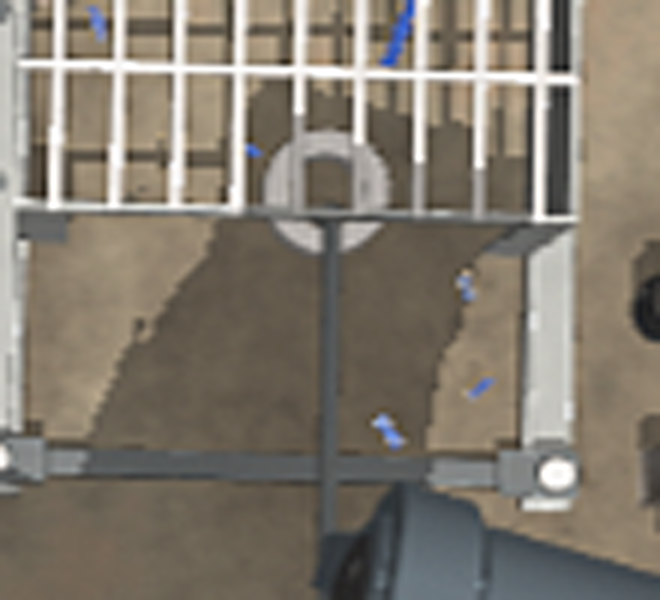

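The ring is following the tip (crop centre (325,190)) and drag is low. Continuing most of the way.

>>> drive_tool(targets=[-4,0,0,0,0,0,-6,0,0,0,0,0,-8,0,0,0,0,0,-8,0,0,0,0,0,-8,0,0,0,0,0,-8,0,0,0,0,0,-8,0,0,0,0,0,-8,0,0,0,0,0,-6,0,0,0,0,0,-4,0,0,0,0,0])

```text
clock: 11.38
ee_pos: [0.466, -0.1459, 0.0179]
ee_rot: [3.142, -0.007, -0.001]
wrist_force: [0.7, -0.0, -1.3]
grip_width: 0.266
```

```bash
python3 - <<'E'
from h import *
np.set_printoptions(precision=4,suppress=True)
st=env.get_state(); im=snapshot("top"); s2=env.get_state(); cv2.imwrite('pics/t7.png',im)
cv2.imwrite('pics/t7z.png',cv2.resize(im[150:230,280:370],(675,600),interpolation=cv2.INTER_CUBIC))
for s in (st,s2): print(s["ee_pos"],s["ee_rot"],s["wrist_force"],s["moment"],s["clock"])
E
```

```text
[ 0.466  -0.1459  0.0179] [ 3.1416 -0.0073 -0.0005] [ 0.6718 -0.0316 -1.3494] [-0.0724 -0.1682  0.0138] 11.3833
[ 0.4655 -0.1458  0.0178] [-3.1415  0.0074  0.0013] [-0.2633 -0.5167 -0.9411] [0.     0.0791 0.0103] 11.4333
```

View pics/t7z.png

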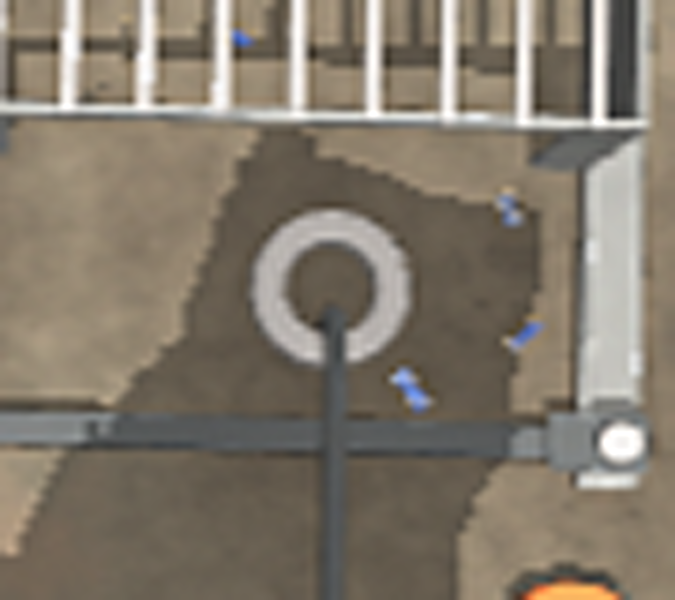

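```bash
python3 - <<'E'
from h import *
np.set_printoptions(precision=4,suppress=True)
ct=camera_model("top"); im=cv2.imread('pics/t7.png')
T=lambda u,v:(280+(u+.5)/7.5-.5,150+(v+.5)/7.5-.5)
m=cv2.inRange(cv2.cvtColor(im,cv2.COLOR_BGR2HSV),(0,0,120),(180,45,215)); m[:176]=0; m[201:]=0; m[:,:310]=0;m[:,338:]=0
ys,xs=np.nonzero(m); print(xs.min(),xs.max(),ys.min(),ys.max(),len(xs))
(cx,cy),r=cv2.minEnclosingCircle(np.c_[xs,ys].astype(np.float32)); c=onplane(ct,(cx,cy),.018); print((cx,cy),r,c)
print(im[195:215,316].tolist())
for p in [(250,411),(250,445),(450,415)]: print("bar",onplane(ct,T(*p),.0125))
E
```

```text
314 335 178 200 220
(325.47369384765625, 190.4736785888672) 13.472342491149902 [ 0.6703 -0.1505  0.018 ]
[[122, 125, 130], [81, 87, 93], [65, 77, 86], [70, 83, 91], [75, 88, 98], [76, 90, 99], [78, 91, 99], [75, 89, 98], [77, 91, 100], [74, 88, 99], [73, 80, 84], [90, 89, 87], [92, 91, 90], [91, 92, 89], [95, 93, 91], [59, 67, 73], [74, 86, 96], [76, 88, 97], [75, 88, 98], [75, 88, 97]]
bar [ 0.6344 -0.1193  0.0125]
bar [ 0.6228 -0.1195  0.0125]
bar [ 0.6344 -0.1879  0.0125]
```

About 17 mm of gap is left to the bar by the image. Approaching slowly and checking the force.

>>> drive_tool(targets=[-1,0,0,0,0,0,-1,0,0,0,0,0,-1,0,0,0,0,0,-1,0,0,0,0,0,-1,0,0,0,0,0,-1,0,0,0,0,0,-1,0,0,0,0,0,-1,0,0,0,0,0,-1,0,0,0,0,0,-1,0,0,0,0,0])

```text
clock: 12.27
ee_pos: [0.4569, -0.1459, 0.0178]
ee_rot: [3.141, -0.007, -0.0]
wrist_force: [0.2, 0.6, -0.6]
grip_width: 0.262
```

>>> drive_tool(targets=[-0.4,0,0,0,0,0,-0.4,0,0,0,0,0,-0.4,0,0,0,0,0,-0.4,0,0,0,0,0,-0.4,0,0,0,0,0,-0.4,0,0,0,0,0,-0.4,0,0,0,0,0,-0.4,0,0,0,0,0,-0.4,0,0,0,0,0,-0.4,0,0,0,0,0])

```text
clock: 13.1
ee_pos: [0.4529, -0.1459, 0.0178]
ee_rot: [3.141, -0.007, -0.0]
wrist_force: [1.0, -0.1, -0.9]
grip_width: 0.262
```

>>> drive_tool(targets=[-0.2,0,0,0,0,0,-0.2,0,0,0,0,0,-0.2,0,0,0,0,0,-0.2,0,0,0,0,0,-0.2,0,0,0,0,0,-0.2,0,0,0,0,0,-0.2,0,0,0,0,0,-0.2,0,0,0,0,0,-0.2,0,0,0,0,0,-0.2,0,0,0,0,0])

```text
clock: 13.93
ee_pos: [0.451, -0.1458, 0.0178]
ee_rot: [3.142, -0.007, -0.0]
wrist_force: [1.9, 0.3, -2.0]
grip_width: 0.265
```

```bash
python3 - <<'E'
from h import *
np.set_printoptions(precision=4,suppress=True)
st=env.get_state(); im=snapshot("top"); s2=env.get_state(); cv2.imwrite('pics/t8.png',im)
cv2.imwrite('pics/t8z.png',cv2.resize(im[170:220,290:360],(800,571),interpolation=cv2.INTER_CUBIC))
for s in (st,s2): print(s["ee_pos"],s["ee_rot"],s["wrist_force"],s["moment"],s["clock"])
E
```

```text
[ 0.451  -0.1458  0.0178] [ 3.1415 -0.007  -0.    ] [ 1.8847  0.3226 -2.0215] [-0.0208 -0.2255  0.0567] 13.9333
[ 0.4509 -0.1459  0.0178] [ 3.1415 -0.007  -0.0002] [ 1.0914  0.365  -1.0232] [-0.0678 -0.2356 -0.0288] 13.9833
```

View pics/t8z.png

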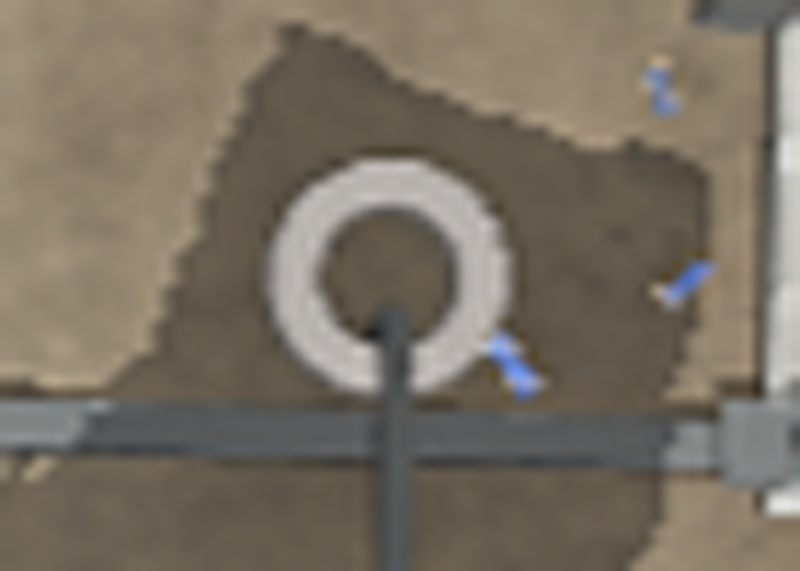

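The ring's near edge is within 1–3 mm of the bar in the image, and drag is about 1 to 1.5 N. I'll feel for contact in fine steps.

>>> drive_tool(targets=[-0.1,0,0,0,0,0,-0.1,0,0,0,0,0,-0.1,0,0,0,0,0,-0.1,0,0,0,0,0,-0.1,0,0,0,0,0,-0.1,0,0,0,0,0,-0.1,0,0,0,0,0,-0.1,0,0,0,0,0,-0.1,0,0,0,0,0,-0.1,0,0,0,0,0])

```text
clock: 14.82
ee_pos: [0.4499, -0.1458, 0.0178]
ee_rot: [3.141, -0.007, -0.0]
wrist_force: [1.2, -0.5, 0.3]
grip_width: 0.26
```

>>> drive_tool(targets=[-0.1,0,0,0,0,0,-0.1,0,0,0,0,0,-0.1,0,0,0,0,0,-0.1,0,0,0,0,0,-0.1,0,0,0,0,0,-0.1,0,0,0,0,0,-0.1,0,0,0,0,0,-0.1,0,0,0,0,0,-0.1,0,0,0,0,0,-0.1,0,0,0,0,0])

```text
clock: 15.65
ee_pos: [0.4493, -0.1459, 0.0179]
ee_rot: [3.141, -0.007, 0.001]
wrist_force: [3.0, 0.2, -1.5]
grip_width: 0.26
```

Contact: the TCP now lags the command by 0.4 mm and the force is rising. Load up gently.

>>> drive_tool(targets=[-0.1,0,0,0,0,0,-0.1,0,0,0,0,0,-0.1,0,0,0,0,0,-0.1,0,0,0,0,0,-0.1,0,0,0,0,0,0,0,0,0,0,0,0,0,0,0,0,0,0,0,0,0,0,0,0,0,0,0,0,0,0,0,0,0,0,0])

```text
clock: 16.48
ee_pos: [0.4491, -0.1459, 0.018]
ee_rot: [3.141, -0.007, 0.002]
wrist_force: [5.0, 0.1, -2.2]
grip_width: 0.264
```

```bash
python3 - <<'E'
from h import *
np.set_printoptions(precision=4,suppress=True)
for i in range(3):
    s=env.get_state(); print(s["ee_pos"],s["wrist_force"],s["moment"],s["clock"])
    if i<2: im=snapshot("top")
E
```

```text
[ 0.4491 -0.1459  0.018 ] [ 4.9719  0.0793 -2.232 ] [ 0.0447 -0.9319  0.1223] 16.4833
[ 0.4491 -0.1459  0.018 ] [ 4.8502  0.6916 -1.9998] [ 0.0374 -0.9147  0.1129] 16.5333
[ 0.4491 -0.1459  0.018 ] [ 6.2854  0.4459 -2.7461] [ 0.0276 -0.9266  0.1101] 16.5833
```

>>> drive_tool(targets=[-0.1,0,0,0,0,0,-0.1,0,0,0,0,0,-0.1,0,0,0,0,0,-0.1,0,0,0,0,0,-0.1,0,0,0,0,0,-0.1,0,0,0,0,0,0,0,0,0,0,0,0,0,0,0,0,0,0,0,0,0,0,0,0,0,0,0,0,0])

```text
clock: 17.42
ee_pos: [0.449, -0.146, 0.0181]
ee_rot: [3.141, -0.007, 0.003]
wrist_force: [6.4, -0.3, -3.0]
grip_width: 0.263
```

```bash
python3 - <<'E'
from h import *
np.set_printoptions(precision=4,suppress=True)
for i in range(5):
    s=env.get_state(); print(s["ee_pos"],s["wrist_force"],s["moment"],s["clock"])
    if i<4: im=snapshot("top")
cv2.imwrite('pics/t9z.png',cv2.resize(im[170:220,290:360],(800,571),interpolation=cv2.INTER_CUBIC))
E
```

```text
[ 0.449  -0.146   0.0181] [ 6.4455 -0.2901 -2.9539] [ 0.0924 -1.1943  0.1057] 17.4167
[ 0.449  -0.146   0.0181] [ 6.4561  0.6474 -3.1306] [ 0.0802 -1.1737  0.0576] 17.4667
[ 0.449  -0.146   0.0181] [ 7.9779  0.9003 -3.41  ] [ 0.0642 -1.1581  0.0601] 17.5167
[ 0.449  -0.146   0.0181] [ 7.4641  0.5285 -2.5755] [ 0.0369 -1.1594  0.0921] 17.5667
[ 0.449  -0.146   0.0181] [ 6.5645  0.7785 -4.0083] [ 0.0248 -1.2013  0.0513] 17.6167
```

View pics/t9z.png

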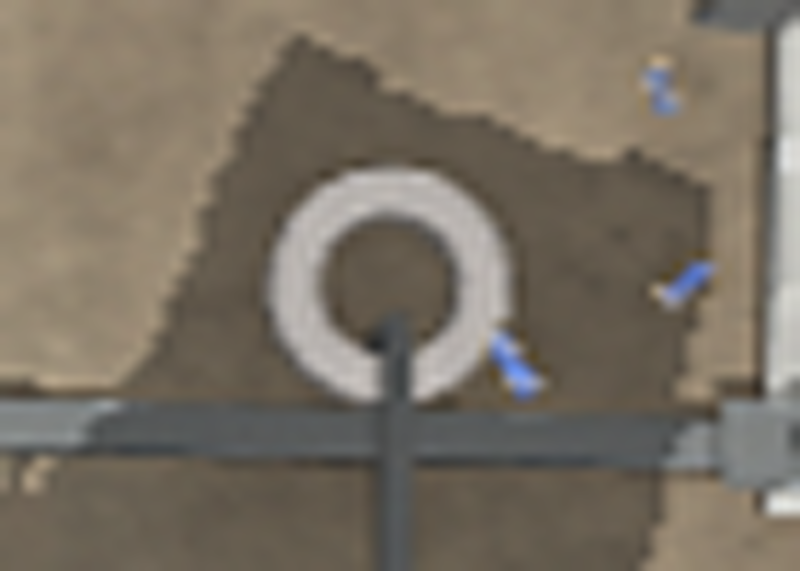

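Total pull is about 7 N against 1.3 N of drag, so about 5.7 N on the bar, and the ring lies flat at it. I'll add a little and hold.

>>> drive_tool(targets=[-0.1,0,0,0,0,0,-0.1,0,0,0,0,0,-0.1,0,0,0,0,0,-0.1,0,0,0,0,0,0,0,0,0,0,0,0,0,0,0,0,0,0,0,0,0,0,0,0,0,0,0,0,0,0,0,0,0,0,0,0,0,0,0,0,0])

```text
clock: 18.45
ee_pos: [0.449, -0.1461, 0.0181]
ee_rot: [3.141, -0.007, 0.004]
wrist_force: [8.0, 0.9, -3.3]
grip_width: 0.269
```

```bash
python3 - <<'E'
from h import *
np.set_printoptions(precision=4,suppress=True)
for i in range(5):
    s=env.get_state(); print(s["ee_pos"],s["ee_rot"],s["wrist_force"],s["moment"],s["clock"])
    if i<4: im=snapshot("top")
E
```

```text
[ 0.449  -0.1461  0.0181] [ 3.1411 -0.0069  0.004 ] [ 7.9708  0.8773 -3.3177] [ 0.0565 -1.2948  0.021 ] 18.45
[ 0.449  -0.1461  0.0182] [ 3.1411 -0.0069  0.0041] [ 8.3169 -0.5232 -4.0977] [-0.021  -1.3493 -0.0099] 18.5
[ 0.449  -0.1461  0.0182] [ 3.141  -0.0069  0.0041] [ 9.0241  0.4922 -3.9705] [-0.0015 -1.3391  0.0207] 18.55
[ 0.4489 -0.1461  0.0182] [ 3.1411 -0.0069  0.004 ] [ 8.6371  0.3004 -2.4198] [ 0.0327 -1.378   0.0186] 18.6
[ 0.449  -0.1461  0.0182] [ 3.1411 -0.007   0.0041] [ 8.2633  1.0042 -3.7774] [-0.0286 -1.3425 -0.025 ] 18.65
```

Snug is held at about 8.4 N total, roughly 7 N over drag. Now I'll unload, centre the tip in the bore and lift it out.

>>> drive_tool(targets=[0.5,0,0,0,0,0,1,0,0,0,0,0,2,0,0,0,0,0,2,0,0,0,0,0,2,0,0,0,0,0,2,0,0,0,0,0,2,0,0,0,0,0,2,0,0,0,0,0,0,0,0,0,0,0,0,0,0,0,0,0])

```text
clock: 19.48
ee_pos: [0.4609, -0.1459, 0.0178]
ee_rot: [3.142, -0.007, -0.0]
wrist_force: [-0.3, 0.2, -1.7]
grip_width: 0.265
```

```bash
python3 - <<'E'
from h import *
np.set_printoptions(precision=4,suppress=True)
im=snapshot("top"); s=env.get_state(); print(s["ee_pos"],s["ee_rot"],s["wrist_force"],s["moment"],s["clock"])
cv2.imwrite('pics/t10.png',im)
cv2.imwrite('pics/t10z.png',cv2.resize(im[170:220,290:360],(800,571),interpolation=cv2.INTER_CUBIC))
print(R.from_rotvec(s["ee_rot"]).as_matrix())
E
```

```text
[ 0.4608 -0.1459  0.0178] [ 3.1415 -0.007  -0.0005] [ 0.0257 -0.7883 -1.4168] [-0.0623  0.0066 -0.0168] 19.5333
[[ 1.     -0.0045 -0.0003]
 [-0.0045 -1.     -0.0001]
 [-0.0003  0.0001 -1.    ]]
```

View pics/t10z.png

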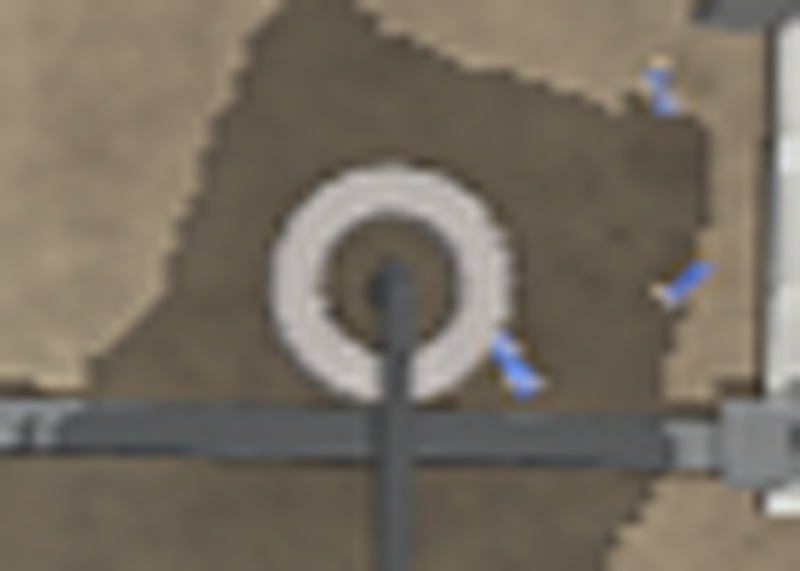

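The tip is centred in the bore at crop (390,285) and the ring stayed at the bar. Lifting straight up, then withdrawing.

>>> drive_tool(targets=[0,0,-2,0,0,0,0,0,-4,0,0,0,0,0,-6,0,0,0,0,0,-7,0,0,0,0,0,-7,0,0,0,0,0,-7,0,0,0,0,0,-7,0,0,0,0,0,-6,0,0,0,0,0,-4,0,0,0,0,0,0,0,0,0])

```text
clock: 20.37
ee_pos: [0.4615, -0.1461, 0.0688]
ee_rot: [3.141, -0.007, 0.002]
wrist_force: [-0.1, -0.1, -2.1]
grip_width: 0.263
```

>>> drive_tool(targets=[-4,0,0,0,0,0,-8,0,0,0,0,0,-12,0,0,0,0,0,-12,0,0,0,0,0,-12,0,0,0,0,0,-12,0,0,0,0,0,-12,0,0,0,0,0,-12,0,0,0,0,0,-8,0,0,0,0,0,-3,0,0,0,0,0])

```text
clock: 21.2
ee_pos: [0.3643, -0.1453, 0.0679]
ee_rot: [-3.142, 0.008, 0.001]
wrist_force: [-0.7, 0.2, -1.4]
grip_width: 0.259
```

```bash
python3 - <<'E'
from h import *
np.set_printoptions(precision=4,suppress=True)
im=snapshot("top"); w=snapshot("wrist"); s=env.get_state(); print(s["ee_pos"],s["ee_rot"],s["wrist_force"],s["moment"],s["clock"])
cv2.imwrite('pics/t11.png',np.vstack([cv2.resize(im[150:350,230:430],(600,600),interpolation=cv2.INTER_CUBIC)]))
cv2.imwrite('pics/w11.png',w)
Rt=R.from_rotvec(s["ee_rot"]).as_matrix();print(Rt)
ct=camera_model("top"); p=np.array(s["ee_pos"])+Rt[:,0]*.2007; print("tip pred",p, "end on bench px",proj(ct,[p[0],p[1],0]), proj(ct,p+[0,0,.0166]))
E
```

```text
[ 0.3656 -0.1456  0.068 ] [ 3.1413 -0.0078  0.0007] [-0.0434  1.1969 -1.5989] [-0.0006  0.0544 -0.027 ] 21.3
[[ 1.     -0.005   0.0004]
 [-0.005  -1.     -0.0003]
 [ 0.0004  0.0003 -1.    ]]
tip pred [ 0.5663 -0.1466  0.0681] end on bench px [[322.5719 231.0823]] [[326.6046 231.2836]]
```

View pics/t11.png

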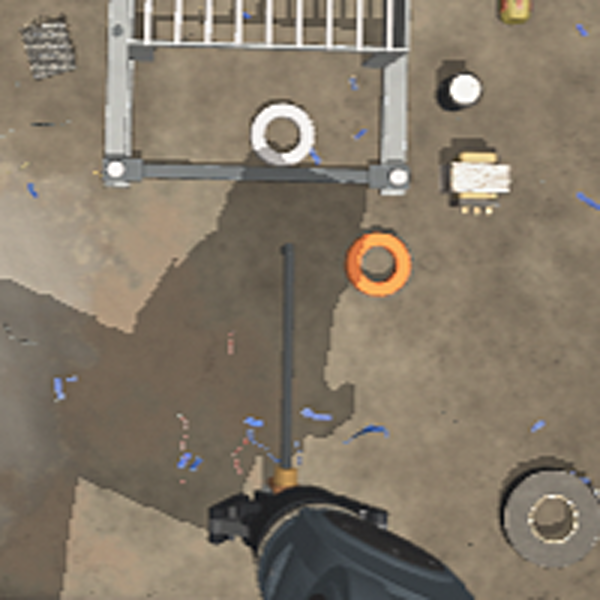

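View pics/w11.png

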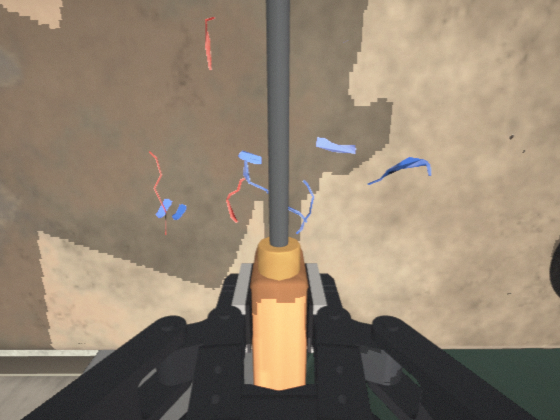

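The ring stayed at the bar (crop (282,133)). The rod hangs clear with its tip about 93 mm from the ring centre, and the floor under it is free. Laying it down.

>>> drive_tool(targets=[0,0,4,0,0,0,0,0,7,0,0,0,0,0,8,0,0,0,0,0,8,0,0,0,0,0,8,0,0,0,0,0,7,0,0,0,0,0,5,0,0,0,0,0,3,0,0,0,0,0,2,0,0,0,0,0,1,0,0,0])

```text
clock: 22.13
ee_pos: [0.366, -0.1455, 0.0146]
ee_rot: [3.142, -0.007, -0.0]
wrist_force: [0.0, 0.4, -1.3]
grip_width: 0.262
```

>>> drive_tool(targets=[0,0,0.3,0,0,0,0,0,0.3,0,0,0,0,0,0.3,0,0,0,0,0,0,0,0,0,0,0,0,0,0,0,0,0,0,0,0,0,0,0,0,0,0,0,0,0,0,0,0,0,0,0,0,0,0,0,0,0,0,0,0,0])

```text
clock: 22.97
ee_pos: [0.366, -0.1455, 0.0139]
ee_rot: [3.142, -0.007, -0.0]
wrist_force: [-0.4, 0.2, -1.7]
grip_width: 0.264
```

>>> drive_tool(targets=[0,0,0.3,0,0,0,0,0,0.3,0,0,0,0,0,0.2,0,0,0,0,0,0,0,0,0,0,0,0,0,0,0,0,0,0,0,0,0,0,0,0,0,0,0,0,0,0,0,0,0,0,0,0,0,0,0,0,0,0,0,0,0])

```text
clock: 23.8
ee_pos: [0.366, -0.1455, 0.0134]
ee_rot: [3.141, -0.007, 0.0]
wrist_force: [-1.5, 1.1, 5.4]
grip_width: 0.261
```

The rod is on the bench, with z force rising to 5.4 N at the expected height. Releasing.

>>> drive_tool(targets=[0,0,-0.3,0,0,0,0,0,0,0,0,0,0,0,0,0,0,0,0,0,0,0,0,0,0,0,0,0,0,0,0,0,0,0,0,0,0,0,0,0,0,0,0,0,0,0,0,0,0,0,0,0,0,0,0,0,0,0,0,0], fingers=60)

```text
clock: 24.63
ee_pos: [0.3659, -0.1455, 0.0134]
ee_rot: [3.142, -0.007, -0.0]
wrist_force: [0.0, 0.7, -0.3]
grip_width: 0.704
```

>>> drive_tool(targets=[0,0,-3,0,0,0,0,0,-6,0,0,0,0,0,-10,0,0,0,0,0,-14,0,0,0,0,0,-18,0,0,0,0,0,-20,0,0,0,0,0,-20,0,0,0,0,0,-20,0,0,0,0,0,-15,0,0,0,0,0,-5,0,0,0])

```text
clock: 25.47
ee_pos: [0.367, -0.1459, 0.147]
ee_rot: [3.14, -0.007, 0.005]
wrist_force: [1.8, -0.8, -0.4]
grip_width: 0.707
```

```bash
python3 - <<'E'
from h import *
np.set_printoptions(precision=4,suppress=True)
im=snapshot("top"); w=snapshot("wrist"); sd=snapshot("side"); s=env.get_state(); print(s["ee_pos"],s["wrist_force"],s["clock"],s["grip_width"])
cv2.imwrite('pics/t12f.png',im);cv2.imwrite('pics/s12f.png',sd)
cv2.imwrite('pics/t12.png',np.hstack([cv2.resize(im[150:350,230:430],(400,400)),cv2.resize(w,(400,400))]))
E
```

```text
[ 0.366  -0.1455  0.1444] [-0.5197  0.2489 -0.4509] 25.6167 0.704273634267137
```

View pics/t12.png

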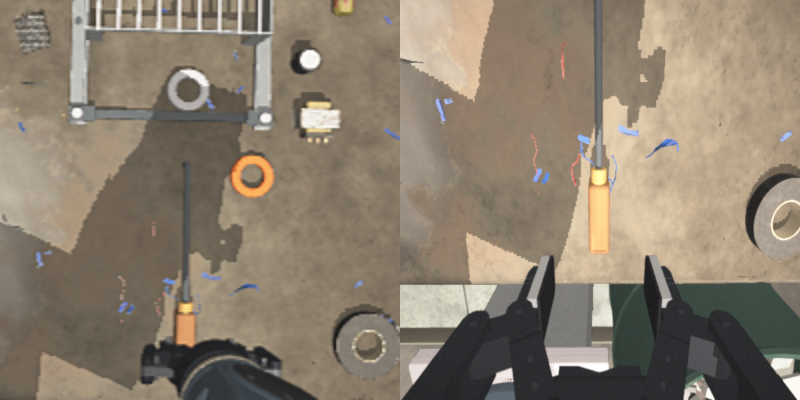

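View pics/s12f.png

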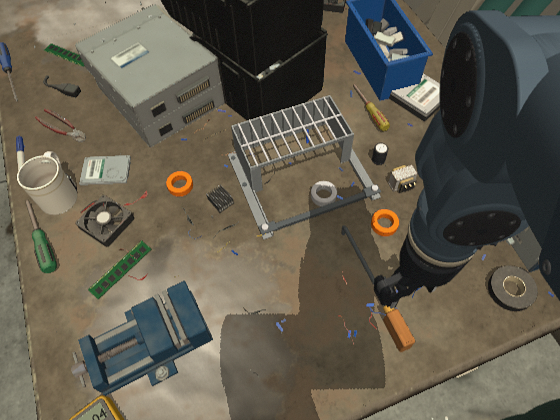

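The rod lies flat with its tip well in front of the bar. The ring is in the bay at px (324,194) in the top view and the gripper is clear. Checking positions numerically.

```bash
python3 - <<'E'
from h import *
np.set_printoptions(precision=4,suppress=True)
ct,cs=camera_model("top"),camera_model("side")
im=cv2.imread('pics/t12f.png'); sd=cv2.imread('pics/s12f.png')
# ring: bright low-sat ring between sheet and bar
hsv=cv2.cvtColor(im,cv2.COLOR_BGR2HSV); sub=np.zeros(im.shape[:2],np.uint8); sub[178:208,308:340]=1
m=((hsv[...,2]>115)&(hsv[...,1]<40)&(sub>0)).astype(np.uint8)
nl,l,st,c=cv2.connectedComponentsWithStats(m); i=1+np.argmax(st[1:,4]); print(st[i],c[i])
x,y,w,h=st[i][:4]; rc=onplane(ct,(x+w/2-.5,y+h/2-.5),.018); print("ring",rc, "size mm",w*2.55,h*2.55)
tip=onplane(ct,(230+186/2-.5,150+163/2-.5),.034); print("tip(top)",tip,"dist",np.linalg.norm(tip[:2]-rc[:2]))
# triangulated rod end top of bend, side px
print("tri",tri([(ct,(322.7,231.3)),(cs,(344,229))]), tri([(ct,(230+188/2-.5,150+90/2-.5)),(cs,(323,191))]))
# bystander shift via template/phase comparison
t0=cv2.imread('pics/top0.png')
for n,(u0,v0,u1,v1) in {"cap":(370,165,395,192),"sink":(232,150,262,180),"trafo":(372,192,405,225),"guard":(262,110,372,180)}.items():
    sh,_=cv2.phaseCorrelate(cv2.cvtColor(t0,6)[v0:v1,u0:u1].astype(np.float32),cv2.cvtColor(im,6)[v0:v1,u0:u1].astype(np.float32)); print(n,sh)
E
python3 - <<'E'
import cv2,numpy as np
im=cv2.imread('pics/t12f.png'); s=cv2.imread('pics/s12f.png')
cv2.imwrite('pics/z12.png',np.hstack([cv2.resize(im[170:250,290:370],(400,400),interpolation=2),cv2.resize(s[170:250,290:370],(400,400),interpolation=2)]))
E
```

```text
[314 184  21  21 234] [323.8889 194.2821]
ring [ 0.6612 -0.1468  0.018 ] size mm 53.55 53.55
tip(top) [ 0.5666 -0.1426  0.034 ] dist 0.09464228700565316
tri (array([ 0.5652, -0.1462,  0.0202]), [np.float64(0.0017011752201903773), np.float64(0.0017011752201903435)]) (array([ 0.6593, -0.1456,  0.0221]), [np.float64(0.0005574738866721067), np.float64(0.0005574738866721247)])
cap (0.45507585521782623, 0.4671315505269664)
sink (0.01642063497466495, 0.02211903783713076)
trafo (-0.007426192566875045, -0.006706123703622779)
guard (-0.033673256265444707, 0.11860578594291127)
```

View pics/z12.png

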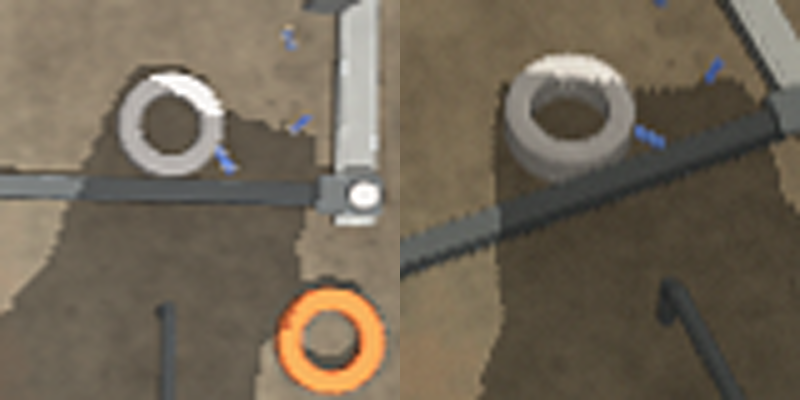

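All the checks agree: the ring is at guard x ≈ -60 mm and flat, the tip is 94 mm from its centre, and the bystanders haven't moved. Handing in.

```bash
python3 - <<'E'
from h import *
print(ticket.job_done())
s=env.get_state(); print(s["clock"],s["ee_pos"])
E
```

```text
the job is handed in; nothing more can be done
None
the job is handed in; nothing more can be done
```

I drew the ring out through the window with the rod and held it snug against the stop bar. Then I laid the rod flat on the bench, clear of guard and ring, and handed the job in at about 26 s; no verdict was reported.

- **Snug pull:** total pull was about 8.4 N against 1.3 N of drag, so about 7 N on the bar, held for over 0.5 s. The fingers never went near the ring.
- **Ring:** in the last pictures it lies flat at the bar, about 60 mm in front of the sheet and about 20 mm off the middle line.
- **Rod:** the tip is about 94 mm from the ring's centre and about 50 mm short of the bar. The gripper is open and about 13 cm above where it let go of the handle.
- **Things beside the guard:** heat sink, transformer and guard show no shift. The capacitor reads about 0.5 px (1 mm), which is likely a shadow or noise.

One check disagreed: the two-view height of the rod's bend came out about 20 mm instead of 30 mm, from rough pixel picks. The bench contact I felt when setting it down and the pictures both show the rod lying flat.

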